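Open the child-resistant tub and take out the medicine bottle

ROBOT

A 6-joint arm with a two-finger parallel gripper is mounted at the origin on a cart in front of the work surface, level with it; the furniture and walls round the work are solid. World frame = base frame: x ahead of the robot, y to its left, z up, the work surface at z = 0. Lengths are in mm, angles in rad, forces in N, time in s.
With the tool pointing down it reaches from about 300 to 875 mm from the base axis. Payload 6.4 kg.
Tool frame: the origin (TCP) lies on the centre line of the jaws, within the pads' length; the fingertips stand 22 mm ahead of it and the grasp point (between the pads) lies 3 mm ahead of it; z points along the fingers, y is the line along which they close (so a half turn about z gives the same grasp; the last joint's range is limited). The gripper opens to 88 mm and grips with 3 to 60 N. Pads are 18 mm wide; open, the fingers measure 123 mm over their backs; the gripper's body (75 mm by 187 mm) begins 45 mm behind the grasp point.
Start: joints at [-1.531, 0.181, 1.607, -0, 1.354, -0.206], TCP at [139.932, -557.728, 260.714] pointing down, gripper open.
Joint ranges: [-2.99, 2.99], [-0.89, 2.07], [0.3, 2.58], [-1.14, 4.28], [0, 2.63], [-3.12, 3.12]. Speed limits (rad/s): [2.57, 2.57, 3.01, 3.14, 3.14, 3.14].

INTERFACE

Orientations are given as a rotation vector (axis times angle).
In Python, from station import env gives the robot as it stands.
- The arm moves only by the tool apply_moves, never from a script. Its argument "series" is a list of rows, each a list of 2 entries, a list of its own where there are three numbers: the shift along the tool's x, y, z in cm, then the turn about the tool's z in rad. In form: [[[x, y, z], yaw], ...]. A call has 1 to 10 rows; each row shifts and turns the commanded pose from where the row before left it, along the tool's axes as they then stand; what a row does not reach is not made up. A row lasts 1/12 s, in which the tool goes at most 41.7 mm and 7.16 degrees, less where a joint would pass 70% of its speed; a pose out of reach is approached as far as the arm can. A call is refused whole if a number of a shift passes 4.17 or a number of a turn 0.125, either way. A call with a gripper value outside its range is refused whole. "hand" is the gripper's target within -1 to 1 (shut at 1, half-way at 0, fully open at -1), set as the call begins (left out, the last holds). The fingers move at their own pace and stop on an object; "force" is the grip in N (left out, the last holds). Time passes only in rows, so rows that do not move let the fingers close. It gives the time, the measured TCP pose, the force, the opening and the grip force at its end, in the units of the state.
- env.get_obs(): the state, without advancing time (a new reading comes with each control period).
- env.capture(name): name is "scene" or "top" or "wrist"; returns a dict with "frame" (400x640x3 uint8, red, green, blue), "fov_y" (degrees; the focal length in pixels is half the picture's height over the tangent of half this angle, whatever the lens; pixels are square), "cx", "cy" (the principal point, pixels), "rvec" (rotation vector, rad) and "tvec" (3), from world to camera coordinates, as OpenCV has them; the wrist camera has in their place "mount" (4x4, takes a point from camera to tool coordinates, whose origin is the TCP and whose axes are the flange's). Camera axes: x right, y down, z forward; pixel columns grow to the right and rows downward; lengths in mm; the calibration is good to about 2 mm. A picture is of the moment at which its call begins: read the wrist's pose just before it. There is no depth.
- env.finish_job(): hands the job in; it is judged then, once.
The state is a dict: "time": time; "q": joint angles; "qvel": joint speeds; "joint_efforts": joint torques, N m; "ee_pos": TCP position; "orientation": TCP orientation; "contact_force": force on the tool from outside, world axes, zero at the start; "wrist_torque": the same for the moment, N m; "width": finger opening in mm; "finger_force": force on a finger pad.
Only numpy, scipy, OpenCV 4.12 (cv2) and the standard library are available. Lean on these libraries where they do the work, as an engineer would, in place of code of your own. Each camera call takes 0.05 s, during which the arm holds its last target. There are 200 camera calls.

TASK

Get the amber medicine bottle out of the white child-resistant tub: push the tub's blue lid down hard and, while it is down, turn it anticlockwise until it comes free, then lift it off and lay it, open side down, wholly on the wooden board. Then lift the bottle out and stand it upright on the red trivet, leaving the tub standing upright about where it is and the other things on the counter undisturbed.

Things in the scene. Friction and masses are not known exactly. Their poses are not given: they have to be found in the camera images.
- tub: round white plastic tub, loose, 0.9 kg, with a base 104 mm across and 57 mm high, above it a neck 80 mm across up to 91 mm, on which sits a grey sprung ring up to 99 mm; open mouth 69 mm across. Origin at the centre of its underside, z up. Three bayonet hooks on the neck hold the lid
- lid_grip (a point): middle of the white grip bar on top of the tub's blue lid, on the lid's axis. Bar: 66 mm long along the point's x, 16 mm thick along its y, 27 mm high (13 above, 14 below this point), standing on the lid's flat round top, 82 mm across, so that top is 14 mm below this point. It is 99 mm above the lid's lower edge and, while fitted, 167 mm above the tub's underside. z up
- lid_edge (a point): centre of the blue lid's lower edge. Lid: 102 mm across, 0.14 kg, hollow, over the bottle; lift it 85 mm straight up to clear it. Its axes equal the tub's while locked: then it can neither turn nor lift. Held down 5 to 7 mm it turns anticlockwise (from above) and is free to lift when turned 40 to 85 degrees (aim at 60; stop at 88)
- spring_ring (a joint): travel (m) of the grey sprung ring on the tub's rim, under the lid: 0 up, grows as the lid is pressed down. 10 N starts it, then 1 N more per mm; hard stop at 0.008. The lid can turn only while this is between about 0.005 and 0.008
- bottle_center (a point): centre, half-way up, of the amber medicine bottle, 130 mm high, 0.12 kg; body 42 mm across, white round screw cap 34 mm across on its top 35 mm. It stands upright in the middle of the tub on the tub's floor (6 mm thick), in a 50 mm wide socket 24 mm deep; its top is 37 mm above the tub's grey ring. Origin 65 mm above its underside, z up
- board_top (a point): centre of the top face of the wooden chopping board, fixed, 220 mm along its x, 340 mm along its y, 21 mm thick; z up
- trivet_top (a point): centre of the top face of the flat red square trivet, fixed, 180 x 180 mm along its x and y, 5 mm thick; z up
- honey_jar: glass honey jar with grey lid, 71 mm across, 110 mm high, a bystander at the back; origin at the centre of its underside
- tuna: low green and gold tin, 86 mm across, 40 mm high, a bystander at the back; origin at the centre of its underside
- mug: green and white mug, 86 mm across, 99 mm high, with a handle, a bystander at the back; origin at the centre of its underside
There are look-alikes about, which are no part of the job. Of the things that look like the part that bears lid_grip, the smaller one is meant.

How it is judged (in metres and radians):
On the way, in this order (a step that is already met when the one before it is completed fails the run):
1. the lid, still down on the tub, is turned out of its locked place (by more than about 30 degrees) (angle between the x axis of lid_grip and the x axis of tub, either way round above 0.52 rad and z of lid_grip in the frame of tub below 0.175 m).
2. the lid lies flat on the board, released, while the bottle still stands in the tub (z of lid_grip in the frame of board_top below 0.104 m and angle between lid_grip's own z axis and vertical below 0.1 rad and x of lid_grip in the frame of board_top between -0.065 and 0.065 m and y of lid_grip in the frame of board_top between -0.125 and 0.125 m and contact force between the fingers and lid below 0.1 N and horizontal distance between bottle_center and tub below 0.02 m), for 0.2 s.
At the end, for the whole second after the job is handed in: lid flat (within 6 deg) on the board, its centre at least 45 mm inside the edges; bottle upright (within 6 deg) on the trivet, its centre at least 10 mm inside the edges; tub upright on the counter within 80 mm of its first place; all at rest and released (z of lid_grip in the frame of board_top below 0.104 m and angle between each of lid_grip, bottle_center, tub's own z axis and vertical below 0.1 rad and x of lid_grip in the frame of board_top between -0.065 and 0.065 m and y of lid_grip in the frame of board_top between -0.125 and 0.125 m and z of bottle_center in the frame of trivet_top between 0.06 and 0.07 m and x of bottle_center in the frame of trivet_top between -0.08 and 0.08 m and y of bottle_center in the frame of trivet_top between -0.08 and 0.08 m and linear speed of each of bottle, lid below 0.02 m/s and height (world z) of tub below 0.005 m and distance of tub from where it was at the start of the episode below 0.08 m); the robot touches nothing.
It fails at once if the tub is tipped by more than 17 degrees (angle between tub's own z axis and vertical above 0.3 rad).
It fails at once if the honey jar, the tin or the mug is moved more than 30 mm (distance of any of honey_jar, tuna, mug from where it was at the start of the episode above 0.03 m).
It also fails if it takes over 64 s, if anything falls off the work surface, if the arm or the gripper's body presses on something with over 40 N, if the wrist force passes 120 N, or if a joint passes its speed limit or range.

## Working session

There is one attempt and no reset: what is moved stays moved. The work goes in short steps, Python scripts to look and compute and a tool call to move; the robot and the scene stay as the last step left them, time stands still between calls to the robot, and variables do not carry over. Pictures are saved under pics/ and viewed, at most 10 in all, crops included, and the job is handed in when it is done.

Besides the shell and the picture viewer there is one more tool, called after "Request:" as name(argument=value, ...) on one line, values as JSON. apply_moves: Moves the arm, as the interface text tells. Its arguments: {"type":"object","properties":{"series":{"type":"array"},"hand":{"type":"number"},"force":{"type":"number"}},"required":["series"]}

```bash
mkdir -p pics
cat > h.py <<'E'
import numpy as np, cv2
from station import env
from scipy.spatial.transform import Rotation as R
def cap(n):
    o=env.get_obs(); c=env.capture(n); f=c["frame"]; H=f.shape[0]
    F=H/2/np.tan(np.radians(c["fov_y"])/2); K=np.array([[F,0,c["cx"]],[0,F,c["cy"]],[0,0,1]])
    if "mount" in c:
        T=np.eye(4); T[:3,:3]=R.from_rotvec(o["orientation"]).as_matrix(); T[:3,3]=o["ee_pos"]
        M=np.linalg.inv(T@np.array(c["mount"]))
    else:
        M=np.eye(4); M[:3,:3]=R.from_rotvec(c["rvec"]).as_matrix(); M[:3,3]=c["tvec"]
    return f,K,M
def plane(K,M,uv,z):
    Rm,t=M[:3,:3],M[:3,3]; C=-Rm.T@t; d=Rm.T@np.linalg.inv(K)@np.array([uv[0],uv[1],1.])
    return C+d*(z-C[2])/d[2]
def proj(K,M,p):
    q=K@(M[:3,:3]@np.array(p,float)+M[:3,3]); return q[:2]/q[2]
def save(n,f): cv2.imwrite("pics/"+n+".png",cv2.cvtColor(f,cv2.COLOR_RGB2BGR))
E
python3 - <<'E'
from h import *
print(env.get_obs())
for n in("scene","top"):
    f,K,M=cap(n); save(n+"0",f); np.savez(n+"0",f=f,K=K,M=M); print(n,-M[:3,:3].T@M[:3,3],K[0,0],K[:2,2])
a=cv2.imread("pics/scene0.png");b=cv2.imread("pics/top0.png")
E
```

```text
{'time': 0.0, 'q': array([-1.53134123e+00,  1.81527218e-01,  1.60800179e+00, -1.38069932e-05,
        1.35377292e+00, -2.06300262e-01]), 'qvel': array([-0.00060138,  0.00155206,  0.00046745, -0.00017317, -0.00097466,
       -0.00077084]), 'joint_efforts': array([ 1.79555946e-04, -4.33862936e+01, -3.41849864e+01,  7.03262910e-02,
        3.86805518e-02, -1.16117435e-04]), 'ee_pos': array([ 139.88436679, -557.2184831 ,  259.8208718 ]), 'orientation': array([-3.11621297e+00, -3.84856638e-01, -2.02511772e-04]), 'contact_force': array([0.5016897 , 0.03158935, 1.04466314]), 'wrist_torque': array([ 0.02887025,  0.03422519, -0.02972353]), 'finger_force': 0.0, 'width': 87.94398067379183}
scene [ -98.15000572  838.16085018 1145.28652531] 407.66452739077795 [314.07873347 208.07734239]
top [ 434.07908686  -95.47428569 1465.6367081 ] 384.3710744838332 [322.94271354 205.05505342]
```

View pics/scene0.png

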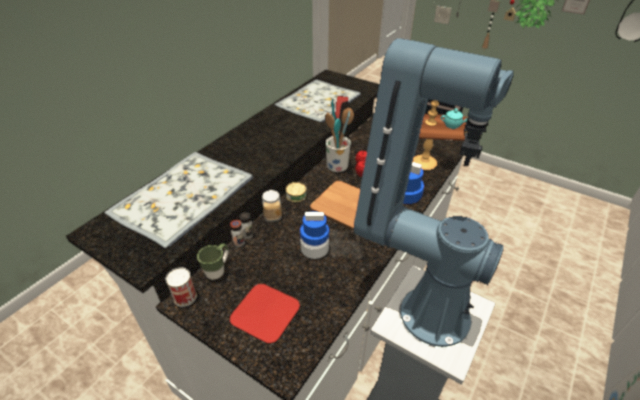

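View pics/top0.png

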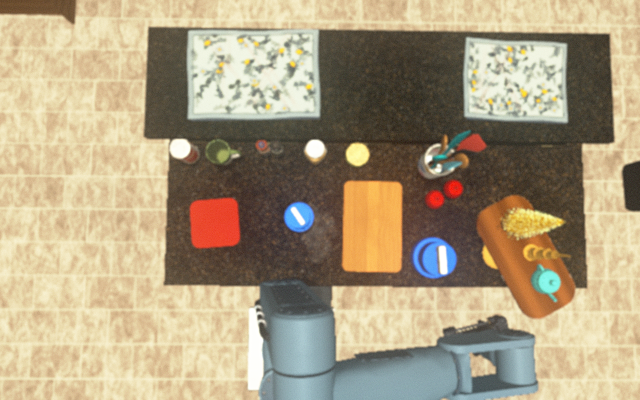

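Candidates for the lid with the white grip bar: a small one at top (298,217) / scene (315,230), and a bigger one at top (434,258) / scene (412,183). I choose the smaller, at (298,217), between the trivet and the board. I'll check it in a close crop and measure. There is also a faint grey patch at top (318,240).

```bash
cat > m.py <<'E'
from h import *
d=np.load("top0.npz"); f,K,M=d["f"],d["K"],d["M"]
s=np.load("scene0.npz")
hsv=cv2.cvtColor(f,cv2.COLOR_RGB2HSV)
def big(mask,box):
    m=np.zeros_like(mask); x0,y0,x1,y1=box; m[y0:y1,x0:x1]=mask[y0:y1,x0:x1]
    cs,_=cv2.findContours(m,cv2.RETR_EXTERNAL,cv2.CHAIN_APPROX_NONE); return max(cs,key=cv2.contourArea)
blue=cv2.inRange(hsv,(100,120,60),(125,255,255))
for nm,b in(("lid",(275,195,325,240)),("decoy",(405,230,465,285))):
    c=big(blue,b); (u,v),r=cv2.minEnclosingCircle(c)
    print(nm,u,v,r,plane(K,M,(u,v),100), "diam@100",2*r*(1465-100)/K[0,0])
    w=big(cv2.inRange(hsv,(0,0,150),(179,70,255)),(b[0]+6,b[1]+6,b[2]-6,b[3]-6)); rr=cv2.minAreaRect(w)
    bp=np.array([plane(K,M,p,180)[:2] for p in cv2.boxPoints(rr)]); mu=bp.mean(0)
    e=[bp[1]-bp[0],bp[2]-bp[1]]; L=[np.linalg.norm(x) for x in e]; x=e[int(np.argmax(L))]
    print("bar",rr[0],mu,L,"ang",np.degrees(np.arctan2(x[1],x[0])))
for nm,lo,hi,b,z in(("board",(5,90,90),(22,255,255),(335,170,410,280),21),("trivet",(0,150,100),(8,255,255),(180,190,250,255),5)):
    rr=cv2.minAreaRect(big(cv2.inRange(hsv,lo,hi),b)); bp=np.array([plane(K,M,p,z)[:2] for p in cv2.boxPoints(rr)])
    print(nm,bp.round(0).tolist(),bp.mean(0),np.linalg.norm(bp[1]-bp[0]),np.linalg.norm(bp[2]-bp[1]))
for nm,p in(("honey",(316,151)),("tuna",(357,154)),("mug",(222,152))): print(nm,plane(K,M,p,90))
a=cv2.resize(f[180:280,250:350],(500,500),interpolation=cv2.INTER_CUBIC); t=s["f"][195:270,265:375]; t=cv2.resize(t,(733//2*2,500),interpolation=cv2.INTER_CUBIC)[:,:300*2]
save("crop",cv2.resize(np.hstack([a,t]),(800,364)))
E
python3 m.py
```

```text
lid 298.41259765625 216.55943298339844 15.11668586730957 [485.28949431 -28.41260865 100.        ] diam@100 107.36643612731295
bar (297.38458251953125, 215.57688903808594) [485.58347888 -28.8456613 ] [np.float64(18.526604609599875), np.float64(67.83944006741868)] ang -145.72406702317497
decoy 434.3385925292969 256.8892517089844 22.19645118713379 [ 346.38099693 -511.51770029  100.        ] diam@100 157.65055115619515
bar (441.5736083984375, 259.53045654296875) [ 343.05348888 -511.28271707] [np.float64(31.406197478339735), np.float64(96.1881464378036)] ang -176.66010523482504
board [[666.0, -161.0], [669.0, -443.0], [259.0, -440.0], [257.0, -163.0]] [ 462.68345241 -301.67910263] 281.6527882476472 410.25362393339924
trivet [[550.0, 398.0], [565.0, 208.0], [377.0, 190.0], [363.0, 379.0]] [463.64761857 293.70071591] 190.25792575752288 188.41631691358188
honey [723.65337476 -88.65493424  90.        ]
tuna [ 714.28839192 -237.35222527   90.        ]
mug [716.26169787 250.31246146  90.        ]
```

View pics/crop.png

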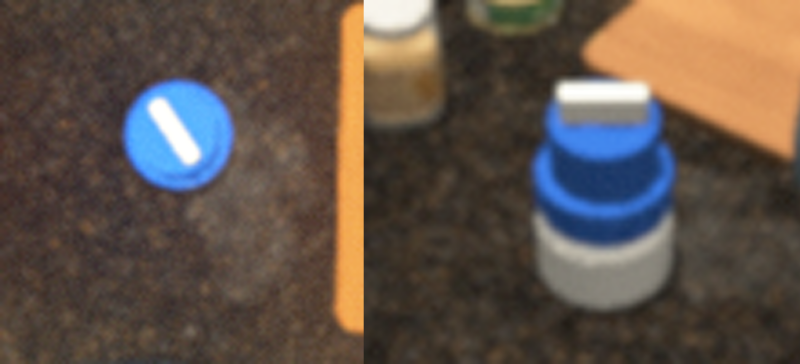

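The crop shows the small blue two-step lid with the white bar on the white tub, which is the right one. The bar runs about 34° from world x, centred near (486, -29). The grey patch is only a reflection. I'm moving above it, and the board's exact corners will come from a cleaner mask.

Request:
apply_moves(series=[[[2.3, -2.1, 0], 0], [[2.3, -2.1, 0], 0], [[2.3, -2.1, 0], 0], [[2.3, -2.1, 0], 0], [[2.3, -2.1, 0], 0], [[2.3, -2.1, 0], 0], [[2.3, -2.1, 0], 0], [[2.3, -2.1, 0], 0], [[2.3, -2.1, 0], 0], [[2.3, -2.1, 0], 0]], hand=-1, force=60)

```text
time: 0.93
ee_pos: [312.3, -296.5, 260.4]
orientation: [-3.118, -0.385, 0.0]
contact_force: [0.3, 0.1, -0.8]
width: 88.1
finger_force: 0.0
```

Request:
apply_moves(series=[[[2.3, -2.1, 0], 0], [[2.3, -2.1, 0], 0], [[2.3, -2.1, 0], 0], [[2.3, -2.1, 0], 0], [[2.3, -2.1, 0], 0], [[2.3, -2.1, 0], 0], [[2.3, -2.1, 0], 0], [[2.3, -2.1, 0], 0], [[2.3, -2.1, 0], 0], [[2.3, -2.1, 0], 0]])

```text
time: 1.77
ee_pos: [484.3, -36.8, 260.4]
orientation: [-3.118, -0.385, 0.001]
contact_force: [0.5, -0.4, -0.1]
width: 88.1
finger_force: 0.0
```

Request:
apply_moves(series=[[[0, 0, -2], -0.12], [[0, 0, -2], -0.12], [[0, 0, -2], -0.11], [[0, 0, 0], 0], [[0, 0, 0], 0], [[0, 0, 0], 0]])

```text
time: 2.27
ee_pos: [483.4, -38.4, 319.5]
orientation: [-3.004, -0.918, 0.002]
contact_force: [0.1, -1.1, 0.0]
width: 88.4
finger_force: 0.0
```

```bash
cat > g.py <<'E'
from h import *
def go(x,y,z,ang=None):
    o=env.get_obs(); A=R.from_rotvec(o["orientation"]).as_matrix(); d=np.array([x,y,z])-o["ee_pos"]
    a=np.degrees(np.arctan2(A[1,0],A[0,0])); print("ee",o["ee_pos"].round(1),"xang",a.round(2),"tilt",np.degrees(np.arccos(-A[2,2])).round(2),"F",o["contact_force"].round(1),"w",round(o["width"],1),"t",round(o["time"],2),"q6",o["q"][5].round(2))
    print("shift cm",(A.T@d/10).round(2), "yaw",None if ang is None else np.radians(-(ang-a)).round(3))
E
python3 - <<'E'
from g import *
go(485.5,-28.8,240,34.3)
f,K,M=cap("wrist"); save("w1",f); np.savez("w1",f=f,K=K,M=M); print("cam",-M[:3,:3].T@M[:3,3], M[2,:3])
d=np.load("top0.npz"); k,m=d["K"],d["M"]; h=cv2.cvtColor(d["f"],cv2.COLOR_RGB2HSV)
b=cv2.inRange(h,(5,100,120),(22,255,255)); b=cv2.morphologyEx(b,cv2.MORPH_OPEN,np.ones((7,7))); b[:,:335]=0;b[:,412:]=0
rr=cv2.minAreaRect(cv2.findNonZero(b)); bp=np.array([plane(k,m,p,21)[:2] for p in cv2.boxPoints(rr)]); print(rr,bp.round(0).tolist(),bp.mean(0))
E
```

```text
ee [483.4 -38.4 319.5] xang 33.98 tilt 0.09 F [ 0.1 -1.1  0. ] w 88.4 t 2.27 q6 0.65
shift cm [ 0.72 -0.66  7.95] yaw -0.006
cam [ 5.40973601e+02 -3.54443003e-01  4.44416910e+02] [-0.22547483 -0.15011581 -0.96261433]
((371.9999694824219, 225.99996948242188), (59.99999237060547, 91.99998474121094), 0.0) [[283.0, -189.0], [628.0, -188.0], [630.0, -416.0], [284.0, -414.0]] [ 456.48030575 -301.60507351]
```

View pics/w1.png

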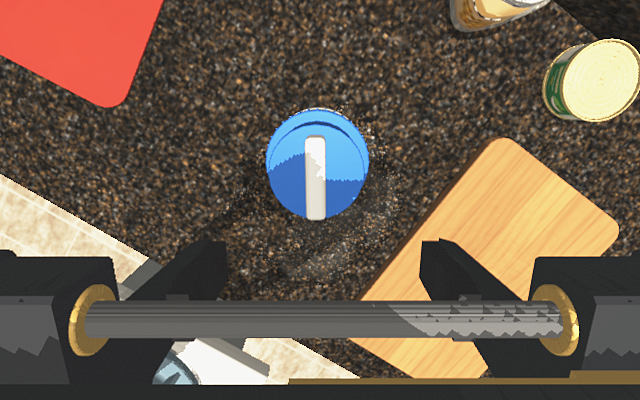

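The wrist view shows the lid at about (317,165), with its bar from (315,136) to (316,220). It is roughly parallel to the tool x axis, as wanted. Now I refine from this near view.

```bash
cat > bar.py <<'E'
from g import *
def bar(f,K,M,box,ztop):
    h=cv2.cvtColor(f,cv2.COLOR_RGB2HSV); m=cv2.inRange(h,(0,0,120),(179,60,255)); x0,y0,x1,y1=box
    k=np.zeros_like(m); k[y0:y1,x0:x1]=m[y0:y1,x0:x1]
    c=max(cv2.findContours(k,cv2.RETR_EXTERNAL,cv2.CHAIN_APPROX_NONE)[0],key=cv2.contourArea)
    p=np.array([plane(K,M,q[0],ztop)[:2] for q in c],np.float32); r=cv2.minAreaRect(p); b=cv2.boxPoints(r)
    e=[b[1]-b[0],b[2]-b[1]]; x=max(e,key=np.linalg.norm); print("bar",b.mean(0),[np.linalg.norm(i) for i in e],"ang",np.degrees(np.arctan2(x[1],x[0]))%180); return b
E
python3 - <<'E'
from bar import *
d=np.load("w1.npz"); f,K,M=d["f"],d["K"],d["M"]
b=bar(f,K,M,(285,122,350,225),180)
print([proj(K,M,(*q,180)).round(0).tolist() for q in b])
h=cv2.cvtColor(f,cv2.COLOR_RGB2HSV); bl=cv2.inRange(h,(98,100,60),(125,255,255)); bl[:,:240]=0; bl[:,400:]=0; bl[240:]=0
c=max(cv2.findContours(bl,0,1)[0],key=cv2.contourArea); print("bbox",cv2.boundingRect(c))
for pt in((485.5,-28.8),(482,-31)):
    for z,r in((68,51),(97,51),(153,41)):
        q=np.array([proj(K,M,(pt[0]+r*np.cos(t),pt[1]+r*np.sin(t),z)) for t in np.linspace(0,6.28,60)]); print(pt,z,q.min(0).round(1),q.max(0).round(1))
E
```

```text
bar [488.7176   -27.371552] [np.float32(15.473613), np.float32(67.159996)] ang 34.045967
[[306.0, 220.0], [325.0, 220.0], [325.0, 135.0], [304.0, 135.0]]
bbox (265, 108, 105, 110)
(485.5, -28.8) 68 [269.9 111.3] [364.  204.8]
(485.5, -28.8) 97 [265.6 112.2] [367.2 212.8]
(485.5, -28.8) 153 [266.8 127. ] [363.3 221.6]
(482, -31) 68 [270.  115.4] [363.8 208.3]
(482, -31) 97 [265.7 116.6] [366.9 216.5]
(482, -31) 153 [266.9 132.1] [363. 226.]
```

The two views agree on about (487.5, -28), at an angle of 34°. I go down over the bar so that the fingertips stop just above the lid's top.

Request:
apply_moves(series=[[[0.93, -0.65, 2], 0], [[0, 0, 3], 0], [[0, 0, 3], 0], [[0, 0, 2.5], 0], [[0, 0, 2], 0], [[0, 0, 1], 0], [[0, 0, 0.6], 0], [[0, 0, 0], 0], [[0, 0, 0], 0]])

```text
time: 3.07
ee_pos: [488.3, -28.0, 180.2]
orientation: [3.003, 0.921, 0.001]
contact_force: [0.3, 0.1, -0.2]
width: 88.1
finger_force: 0.0
```

```bash
python3 -c "
from g import *
go(487.5,-27.8,177,34)"
```

```text
ee [488.3 -28.  180.2] xang 34.1 tilt 0.03 F [ 0.3  0.1 -0.2] w 88.1 t 3.07 q6 0.68
shift cm [-0.05 -0.06  0.32] yaw 0.002
```

Request:
apply_moves(series=[[[0, 0, 0.3], 0], [[0, 0, 0], 0], [[0, 0, 0], 0], [[0, 0, 0], 0], [[0, 0, 0], 0], [[0, 0, 0], 0], [[0, 0, 0], 0], [[0, 0, 0], 0], [[0, 0, 0], 0], [[0, 0, 0], 0]], hand=1, force=15)

```text
time: 3.9
ee_pos: [487.9, -27.8, 176.7]
orientation: [-3.003, -0.922, 0.0]
contact_force: [-0.0, -0.0, 0.2]
width: 23.7
finger_force: 0.0
```

Request:
apply_moves(series=[[[0, 0, 0], 0], [[0, 0, 0], 0], [[0, 0, 0], 0], [[0, 0, 0], 0]], hand=1, force=60)

```text
time: 4.23
ee_pos: [487.9, -27.8, 176.7]
orientation: [-3.003, -0.922, 0.0]
contact_force: [-0.4, 0.4, -0.4]
width: 15.6
finger_force: 60.0
```

```bash
python3 -c "
from g import *
go(487.5,-27.8,177,34); print(env.get_obs()['wrist_torque'])"
```

```text
ee [487.9 -27.8 176.7] xang 34.14 tilt 0.0 F [-0.4  0.4 -0.4] w 15.6 t 4.23 q6 0.67
shift cm [-0.04 -0.03 -0.03] yaw 0.002
[-0.00281335  0.00083966 -0.00410033]
```

Gripped: the opening is 15.6 mm (bar 16) and the side force is near zero. Now I press down in steps.

Request:
apply_moves(series=[[[0, 0, 0.1], 0], [[0, 0, 0.1], 0], [[0, 0, 0.1], 0], [[0, 0, 0.1], 0], [[0, 0, 0.1], 0], [[0, 0, 0.1], 0], [[0, 0, 0], 0], [[0, 0, 0], 0], [[0, 0, 0], 0]])

```text
time: 4.98
ee_pos: [488.2, -27.8, 172.2]
orientation: [3.003, 0.922, 0.001]
contact_force: [-5.0, 1.7, 13.0]
width: 15.5
finger_force: 60.0
```

```bash
python3 -c "
from g import *
go(487.9,-27.8,170.7,34)"
```

```text
ee [488.2 -27.8 172.2] xang 34.15 tilt 0.03 F [-5.   1.7 13. ] w 15.5 t 4.98 q6 0.67
shift cm [-0.02 -0.02  0.15] yaw 0.003
```

Request:
apply_moves(series=[[[0, 0, 0.1], 0], [[0, 0, 0.1], 0], [[0, 0, 0.15], 0], [[0, 0, 0], 0], [[0, 0, 0], 0], [[0, 0, 0], 0]])

```text
time: 5.48
ee_pos: [488.3, -27.9, 169.1]
orientation: [3.003, 0.922, 0.001]
contact_force: [-6.5, 1.7, 15.2]
width: 15.6
finger_force: 60.0
```

```bash
python3 -c "
from g import *
go(487.9,-27.8,169,34)"
```

```text
ee [488.3 -27.9 169.1] xang 34.16 tilt 0.04 F [-6.5  1.7 15.2] w 15.6 t 5.48 q6 0.67
shift cm [-0.03 -0.03  0.01] yaw 0.003
```

Request:
apply_moves(series=[[[-0.03, -0.03, 0.05], -0.05], [[0, 0, 0], -0.06], [[0, 0, 0], -0.06], [[0, 0, 0], 0], [[0, 0, 0], 0]])

```text
time: 5.9
ee_pos: [488.3, -27.9, 168.9]
orientation: [2.913, 1.174, 0.002]
contact_force: [-5.1, 1.4, 15.1]
width: 15.4
finger_force: 60.0
```

```bash
python3 -c "
from g import *
go(487.9,-27.8,169,34);print(env.get_obs()['wrist_torque'])"
```

```text
ee [488.3 -27.9 168.9] xang 43.91 tilt 0.1 F [-5.1  1.4 15.1] w 15.4 t 5.9 q6 0.5
shift cm [-0.02 -0.03 -0.01] yaw 0.173
[ 0.3097501   1.0501571  -0.00786928]
```

The lid turns freely, with almost no z torque. I go on to 60°.

Request:
apply_moves(series=[[[0, 0, 0], -0.08], [[0, 0, 0], -0.08], [[0, 0, 0], -0.08], [[0, 0, 0], -0.08], [[0, 0, 0], -0.08], [[0, 0, 0], 0], [[0, 0, 0], 0]])

```text
time: 6.48
ee_pos: [488.5, -27.9, 169.0]
orientation: [2.621, 1.729, 0.002]
contact_force: [-5.8, 1.7, 15.4]
width: 15.4
finger_force: 60.0
```

```bash
python3 -c "
from g import *
go(487.9,-27.8,169,94);print(env.get_obs()['wrist_torque'])"
```

```text
ee [488.5 -27.9 169. ] xang 66.83 tilt 0.12 F [-5.8  1.7 15.4] w 15.4 t 6.48 q6 0.1
shift cm [-0.01 -0.05 -0.  ] yaw -0.474
[ 0.20909759  0.92391507 -0.0078927 ]
```

Request:
apply_moves(series=[[[0, 0, 0], -0.08], [[0, 0, 0], -0.08], [[0, 0, 0], -0.08], [[0, 0, 0], -0.08], [[0, 0, 0], -0.08], [[0, 0, 0], -0.08], [[0, 0, 0], 0], [[0, 0, 0], 0]])

```text
time: 7.15
ee_pos: [488.6, -27.9, 169.1]
orientation: [2.134, 2.302, 0.002]
contact_force: [-4.4, 1.9, 15.8]
width: 15.8
finger_force: 60.0
```

Request:
apply_moves(series=[[[0, 0, -0.3], 0], [[0, 0, -0.3], 0], [[0, 0, -0.3], 0], [[0, 0, -0.4], 0], [[0, 0, -0.5], 0], [[0, 0, -0.5], 0], [[0, 0, 0], 0], [[0, 0, 0], 0]])

```text
time: 7.82
ee_pos: [487.6, -27.8, 189.8]
orientation: [2.136, 2.303, 0.0]
contact_force: [0.9, -0.4, -2.6]
width: 15.4
finger_force: 60.0
```

```bash
python3 -c "
from g import *
go(487.9,-27.8,275,94);print(env.get_obs()['wrist_torque'])
f,K,M=cap('scene'); save('s2',cv2.resize(f[180:280,250:400],(750,500))); np.savez('s2',f=f,K=K,M=M)"
```

```text
ee [487.6 -27.8 189.8] xang 94.29 tilt 0.02 F [ 0.9 -0.4 -2.6] w 15.4 t 7.82 q6 -0.38
shift cm [-0.    0.03 -8.52] yaw 0.005
[-0.10414778 -0.05893341  0.03879861]
```

View pics/s2.png

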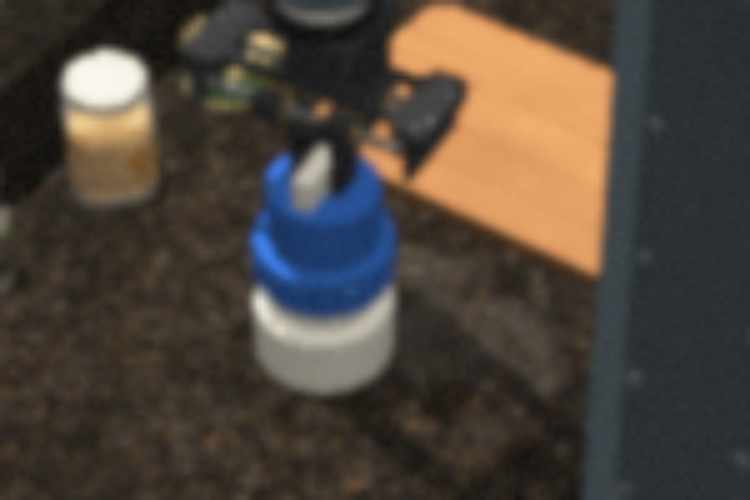

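The picture shows the lid raised off the tub (blue rim above the white base at about (325,280) in the crop). The tub still stands, and the force is just the lid's weight. I lift clear and carry the lid over the board.

Request:
apply_moves(series=[[[0, 0, -1], 0], [[0, 0, -1.5], 0], [[0, 0, -1.5], 0], [[0, 0, -1.5], 0], [[0, 0, -1.5], 0], [[0, 0, -1.5], 0], [[0, 0, -1.5], 0], [[0, 0, -1], 0], [[0, 0, 0], 0], [[0, 0, 0], 0]])

```text
time: 8.7
ee_pos: [487.7, -27.8, 300.0]
orientation: [2.136, 2.303, 0.001]
contact_force: [-0.7, 0.9, -1.7]
width: 15.6
finger_force: 60.0
```

Request:
apply_moves(series=[[[-1.5, -0.4, 0], 0], [[-3, -0.6, 0], 0], [[-3, -0.6, 0], 0], [[-3, -0.6, 0], 0], [[-3, -0.6, 0], 0], [[-3, -0.6, 0], 0], [[-3, -0.6, 0], 0], [[-3, -0.6, 0], 0], [[-3, -0.6, 0], 0], [[-1.3, -0.6, 0], 0]])

```text
time: 9.53
ee_pos: [448.8, -302.2, 298.1]
orientation: [-2.138, -2.3, 0.001]
contact_force: [-0.4, -0.4, -1.3]
width: 15.6
finger_force: 60.0
```

Request:
apply_moves(series=[[[0, 0, 0], 0], [[0, 0, 0], 0], [[0, 0, 0], 0]])

```text
time: 9.78
ee_pos: [449.7, -298.0, 299.0]
orientation: [-2.135, -2.302, -0.001]
contact_force: [0.6, 0.7, -1.7]
width: 15.9
finger_force: 60.0
```

Run:
```python
from bar import *
go(450,-300,150)
f,K,M=cap('top'); np.savez('t3',f=f,K=K,M=M)
h=cv2.cvtColor(f,cv2.COLOR_RGB2HSV); w=cv2.inRange(h,(0,0,170),(179,60,255))
w[:190]=0;w[245:]=0;w[:,:275]=0;w[:,:325]=w[:,:325];w[:,325:]=0
c=cv2.findNonZero(w); (u,v),r=cv2.minEnclosingCircle(c); print("tub white px",u,v,r,[plane(K,M,(u,v),z)[:2] for z in(57,99)])
save('t3',f[120:300,180:480].repeat(2,0).repeat(2,1))
```

```text
ee [ 449.7 -298.   299. ] xang 94.32 tilt 0.11 F [ 0.6  0.7 -1.7] w 15.9 t 9.78 q6 -0.88
shift cm [-0.22  0.03 14.9 ] yaw None
tub white px 299.1485595703125 217.1857147216797 14.531037330627441 [array([484.63057063, -29.02203349]), array([483.12332443, -31.00337799])]
```

View pics/t3.png

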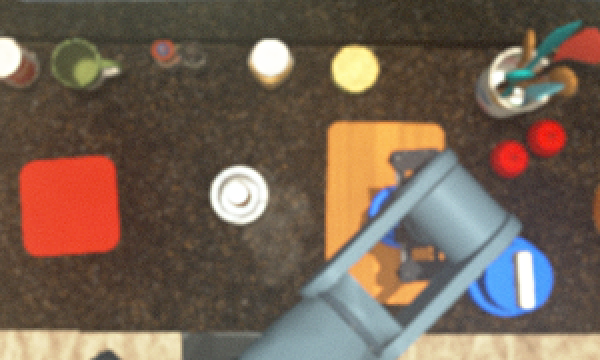

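The tub still stands at its place with the bottle's white cap in it (crop (238,193)), and the lid hangs over the board. I lower it; contact is expected at TCP z ≈ 130.

Request:
apply_moves(series=[[[0, 0, 2], 0], [[0, 0, 3], 0], [[0, 0, 3], 0], [[0, 0, 3], 0], [[0, 0, 2], 0], [[0, 0, 1.5], 0], [[0, 0, 0.8], 0], [[0, 0, 0.5], 0], [[0, 0, 0.3], 0], [[0, 0, 0], 0]])

```text
time: 10.67
ee_pos: [450.2, -299.1, 139.1]
orientation: [2.135, 2.303, 0.0]
contact_force: [-0.1, 0.3, -0.9]
width: 15.4
finger_force: 60.0
```

Request:
apply_moves(series=[[[0, 0, 0.2], 0], [[0, 0, 0.2], 0], [[0, 0, 0.2], 0], [[0, 0, 0.1], 0], [[0, 0, 0.1], 0], [[0, 0, 0], 0], [[0, 0, 0], 0], [[0, 0, 0], 0]])

```text
time: 11.33
ee_pos: [449.8, -299.4, 130.8]
orientation: [2.137, 2.303, -0.0]
contact_force: [0.8, -0.0, -1.8]
width: 15.7
finger_force: 60.0
```

Request:
apply_moves(series=[[[0, 0, 0.1], 0], [[0, 0, 0.1], 0], [[0, 0, 0.1], 0], [[0, 0, 0], 0], [[0, 0, 0], 0]])

```text
time: 11.75
ee_pos: [450.0, -299.6, 129.6]
orientation: [2.136, 2.303, -0.001]
contact_force: [-5.3, 4.4, 12.7]
width: 15.8
finger_force: 60.0
```

The lid is down on the board at the expected height. I ease off, release and rise.

Request:
apply_moves(series=[[[0, 0, -0.1], 0], [[0, 0, -0.05], 0], [[0, 0, 0], 0]])

```text
time: 12.0
ee_pos: [450.0, -299.6, 129.6]
orientation: [2.136, 2.303, -0.0]
contact_force: [-1.1, 0.3, 2.5]
width: 15.6
finger_force: 60.0
```

Request:
apply_moves(series=[[[0, 0, 0], 0], [[0, 0, 0], 0], [[0, 0, 0], 0], [[0, 0, 0], 0], [[0, 0, 0], 0], [[0, 0, 0], 0], [[0, 0, 0], 0], [[0, 0, 0], 0]], hand=-1)

```text
time: 12.67
ee_pos: [449.8, -299.3, 129.2]
orientation: [-2.137, -2.303, -0.0]
contact_force: [-1.2, 0.3, -0.5]
width: 66.7
finger_force: 0.0
```

Request:
apply_moves(series=[[[0, 0, -1], 0], [[0, 0, -2], 0], [[0, 0, -3], 0], [[0, 0, -3], 0], [[0, 0, -3], 0], [[0, 0, -3], 0], [[0, 0, -2], 0], [[0, 0, 0], 0]])

```text
time: 13.33
ee_pos: [451.4, -300.9, 305.5]
orientation: [2.13, 2.296, -0.001]
contact_force: [-0.3, 0.0, 0.8]
width: 87.8
finger_force: 0.0
```

Request:
apply_moves(series=[[[1.5, 0.2, 0], 0], [[3, 0.5, 0], 0], [[3, 0.5, 0], 0], [[3, 0.5, 0], 0], [[3, 0.5, 0], 0], [[3, 0.5, 0], 0], [[2, 0.5, 0], 0], [[1, 0.3, 0], 0], [[0, 0, 0], 0], [[0, 0, 0], 0]])

```text
time: 14.17
ee_pos: [469.7, -102.0, 298.4]
orientation: [-2.134, -2.304, 0.001]
contact_force: [0.6, -0.3, -0.4]
width: 88.0
finger_force: 0.0
```

Run:
```python
from bar import *
go(487,-28,128)
f,K,M=cap('wrist'); np.savez('w4',f=f,K=K,M=M); save('w4',f)
f,K,M=cap('top'); np.savez('t4',f=f,K=K,M=M)
h=cv2.cvtColor(f,cv2.COLOR_RGB2HSV); bl=cv2.inRange(h,(98,100,60),(125,255,255)); bl[:,:335]=0;bl[:,405:]=0
c=cv2.findNonZero(bl); (u,v),r=cv2.minEnclosingCircle(c); print("lid",u,v,r,plane(K,M,(u,v),50))
```

```text
ee [ 469.7 -102.   298.4] xang 94.38 tilt 0.08 F [ 0.6 -0.3 -0.4] w 88.0 t 14.17 q6 -0.54
shift cm [ 7.24  2.31 17.04] yaw None
lid 372.701171875 228.25148010253906 13.513147354125977 [ 446.39341437 -299.91830973   50.        ]
```

View pics/w4.png

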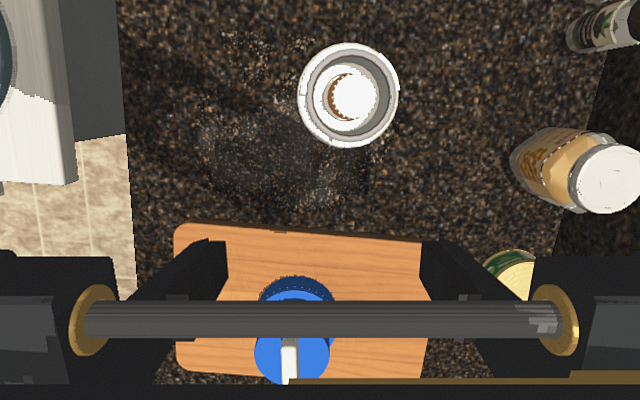

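The lid stands on the board, and the bottle's white cap shows at (353,96) inside the tub's ring, centred at about (349,95). I measure the cap on its top plane, z = 136.

Run:
```python
from bar import *
d=np.load("w4.npz"); f,K,M=d["f"],d["K"],d["M"]
h=cv2.cvtColor(f,cv2.COLOR_RGB2HSV); w=cv2.inRange(h,(0,0,225),(179,40,255)); k=np.zeros_like(w); k[66:126,322:384]=w[66:126,322:384]
for c in cv2.findContours(k,0,1)[0]:
    if cv2.contourArea(c)>300:
        (u,v),r=cv2.minEnclosingCircle(c); print(u,v,r,cv2.boundingRect(c),plane(K,M,(u,v),136))
for p in((487,-28),(485,-30)):
    q=np.array([proj(K,M,(p[0]+17*np.cos(t),p[1]+17*np.sin(t),136)) for t in np.linspace(0,6.28,60)]); print("pred cap",p,q.min(0).round(1),q.max(0).round(1))
    q=np.array([proj(K,M,(p[0]+52*np.cos(t),p[1]+52*np.sin(t),57)) for t in np.linspace(0,6.28,60)]); print("pred base",p,q.min(0).round(1),q.max(0).round(1))
go(487,-28,128)
```

```text
343.45745849609375 96.49559783935547 32.576988220214844 (322, 66, 55, 60) [479.78816675 -28.94398346 136.        ]
pred cap (487, -28) [331.1  73.2] [374.2 118.1]
pred base (487, -28) [294.6  41. ] [398.  148.7]
pred cap (485, -30) [328.4  75.7] [371.4 120.4]
pred base (485, -30) [292.5  43.1] [395.8 150.5]
ee [ 469.8 -103.1  298.7] xang 94.25 tilt 0.05 F [0.6 0.1 0. ] w 88.2 t 14.27 q6 -0.54
shift cm [ 7.36  2.28 17.07] yaw None
```

The cap's right edge at 377 and the base's span of 298–399 put the bottle at about (488.5, -28). I go down over it with the tips about 4 mm above the ring.

Request:
apply_moves(series=[[[2.5, 0.8, 0], 0], [[2.5, 0.8, 0], 0], [[2.35, 0.83, 0], 0], [[0, 0, 2], 0], [[0, 0, 3], 0], [[0, 0, 3], 0], [[0, 0, 3], 0], [[0, 0, 2.5], 0], [[0, 0, 2], 0], [[0, 0, 0], 0]])

```text
time: 15.1
ee_pos: [485.8, -27.6, 139.8]
orientation: [-2.134, -2.296, 0.006]
contact_force: [-0.4, -0.9, 0.3]
width: 88.3
finger_force: 0.0
```

```bash
python3 -c "
from g import *
go(488.5,-28,126)"
```

```text
ee [485.8 -27.6 139.8] xang 94.18 tilt 0.47 F [-0.4 -0.9  0.3] w 88.3 t 15.1 q6 -0.37
shift cm [-0.06  0.28  1.38] yaw None
```

Request:
apply_moves(series=[[[0, 0.1, 0.5], 0], [[0, 0, 0.4], 0], [[0, 0, 0], 0], [[0, 0, 0], 0]])

```text
time: 15.43
ee_pos: [490.5, -27.5, 136.3]
orientation: [2.136, 2.302, 0.001]
contact_force: [-0.3, 0.9, 0.7]
width: 88.1
finger_force: 0.0
```

```bash
python3 -c "
from g import *
go(488.5,-28,126)"
```

```text
ee [490.5 -27.5 136.3] xang 94.28 tilt 0.1 F [-0.3  0.9  0.7] w 88.1 t 15.43 q6 -0.37
shift cm [-0.03 -0.21  1.02] yaw None
```

Request:
apply_moves(series=[[[0, -0.2, 0.5], 0], [[0, 0, 0.4], 0], [[0, 0, 0.1], 0], [[0, 0, 0], 0], [[0, 0, 0], 0]])

```text
time: 15.85
ee_pos: [487.8, -27.2, 125.2]
orientation: [-2.136, -2.303, 0.0]
contact_force: [-0.7, 0.1, 0.1]
width: 88.3
finger_force: 0.0
```

Request:
apply_moves(series=[[[0, 0, 0], 0], [[0, 0, 0], 0], [[0, 0, 0], 0], [[0, 0, 0], 0], [[0, 0, 0], 0], [[0, 0, 0], 0], [[0, 0, 0], 0], [[0, 0, 0], 0], [[0, 0, 0], 0], [[0, 0, 0], 0]], hand=1, force=20)

```text
time: 16.68
ee_pos: [487.8, -27.2, 125.2]
orientation: [2.137, 2.303, 0.0]
contact_force: [0.2, -0.1, -0.9]
width: 33.3
finger_force: 20.0
```

```bash
python3 -c "
from g import *
go(488.5,-28,126); print(env.get_obs()['finger_force'])"
```

```text
ee [487.8 -27.2 125.2] xang 94.3 tilt 0.0 F [ 0.2 -0.1 -0.9] w 33.3 t 16.68 q6 -0.37
shift cm [-0.08  0.06 -0.08] yaw None
19.99841070268303
```

The cap is gripped (33.3 mm opening). I lift straight up, then carry it to the trivet at (464, 294).

Request:
apply_moves(series=[[[0, 0, -0.5], 0], [[0, 0, -1], 0], [[0, 0, -1.5], 0], [[0, 0, -2], 0], [[0, 0, -2], 0], [[0, 0, -2], 0], [[0, 0, -2], 0], [[0, 0, -2], 0], [[0, 0, -1], 0], [[0, 0, 0], 0]], force=30)

```text
time: 17.52
ee_pos: [489.2, -27.6, 268.5]
orientation: [2.133, 2.3, 0.004]
contact_force: [-0.3, 0.0, -0.3]
width: 33.1
finger_force: 30.0
```

Request:
apply_moves(series=[[[0, 0, 0], 0], [[1, 0, 0], 0], [[2, 0, 0], 0], [[3, 0, 0], 0], [[3, 0, 0], 0], [[3, 0, 0], 0], [[3, 0, 0], 0], [[3, 0, 0], 0], [[3, 0, 0], 0], [[3, 0, 0], 0]])

```text
time: 18.35
ee_pos: [468.2, 214.0, 263.4]
orientation: [-2.135, -2.302, 0.004]
contact_force: [0.6, 0.2, -1.5]
width: 32.9
finger_force: 30.0
```

Request:
apply_moves(series=[[[3, 0, 0], 0], [[2.5, 0, 0], 0], [[1.7, 0, 0], 0], [[1, 0, 0], 0], [[0, 0, 0], 0], [[0, 0, 0], 0], [[0, 0, 0], 0]])

```text
time: 18.93
ee_pos: [463.5, 293.1, 264.6]
orientation: [-2.137, -2.302, 0.002]
contact_force: [1.5, -0.2, -0.3]
width: 33.2
finger_force: 30.0
```

Run:
```python
from g import *
go(464,294,125); print(env.get_obs()['finger_force'])
f,K,M=cap('scene'); save('s5',f[150:350,170:450].repeat(2,0).repeat(2,1))
```

```text
ee [463.5 293.1 264.6] xang 94.27 tilt 0.08 F [ 1.5 -0.2 -0.3] w 33.2 t 18.93 q6 0.27
shift cm [ 0.1   0.08 13.96] yaw None
29.9977846769616
```

View pics/s5.png

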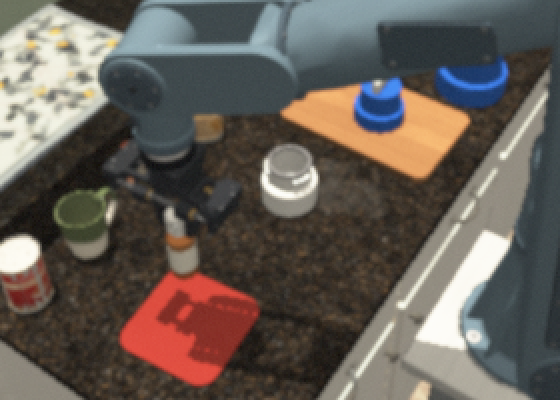

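The bottle hangs upright over the trivet at crop (180,245). The tub is open and standing, the lid is on the board, and nothing else has moved. I lower the bottle.

Request:
apply_moves(series=[[[0, 0, 1], 0], [[0, 0, 2], 0], [[0, 0, 3], 0], [[0, 0, 3], 0], [[0, 0, 2], 0], [[0, 0, 1.5], 0], [[0, 0, 0.8], 0], [[0, 0, 0], 0], [[0, 0, 0], 0]])

```text
time: 19.73
ee_pos: [463.9, 293.5, 132.2]
orientation: [-2.137, -2.302, 0.0]
contact_force: [1.2, 0.0, -0.6]
width: 32.9
finger_force: 30.0
```

Request:
apply_moves(series=[[[0, 0, 0.1], 0], [[0, 0, 0.1], 0], [[0, 0, 0.1], 0], [[0, 0, 0.1], 0], [[0, 0, 0.1], 0], [[0, 0, 0], 0], [[0, 0, 0], 0]])

```text
time: 20.32
ee_pos: [463.6, 293.9, 127.2]
orientation: [-2.137, -2.303, 0.0]
contact_force: [-0.9, -0.4, -0.1]
width: 33.2
finger_force: 30.0
```

Request:
apply_moves(series=[[[0, 0, 0.1], 0], [[0, 0, 0.1], 0], [[0, 0, 0.1], 0], [[0, 0, 0.05], 0], [[0, 0, 0], 0], [[0, 0, 0], 0]])

```text
time: 20.82
ee_pos: [463.9, 294.0, 124.1]
orientation: [2.136, 2.303, 0.001]
contact_force: [-1.0, -0.4, 4.3]
width: 33.0
finger_force: 30.0
```

Contact is at the expected height (124). I release and rise.

Request:
apply_moves(series=[[[0, 0, 0], 0], [[0, 0, 0], 0], [[0, 0, 0], 0], [[0, 0, 0], 0], [[0, 0, 0], 0], [[0, 0, 0], 0], [[0, 0, 0], 0], [[0, 0, 0], 0]], hand=-1)

```text
time: 21.48
ee_pos: [463.7, 293.9, 123.7]
orientation: [-2.137, -2.303, 0.0]
contact_force: [0.1, -0.8, 0.6]
width: 84.7
finger_force: 0.0
```

Request:
apply_moves(series=[[[0, 0, -0.5], 0], [[0, 0, -1], 0], [[0, 0, -2], 0], [[0, 0, -3], 0], [[0, 0, -3], 0], [[0, 0, -3], 0], [[0, 0, -1], 0], [[0, 0, 0], 0], [[0, 0, 0], 0], [[0, 0, 0], 0]])

```text
time: 22.32
ee_pos: [462.7, 293.5, 256.9]
orientation: [-2.136, -2.302, 0.004]
contact_force: [-0.2, 0.3, -0.4]
width: 88.2
finger_force: 0.0
```

Run:
```python
from g import *
go(464,294,260)
f,K,M=cap('scene'); save('s6',f[150:350,170:450].repeat(2,0).repeat(2,1))
```

```text
ee [462.7 293.5 256.9] xang 94.29 tilt 0.16 F [-0.2  0.3 -0.4] w 88.2 t 22.32 q6 0.27
shift cm [ 0.04  0.13 -0.31] yaw None
```

View pics/s6.png

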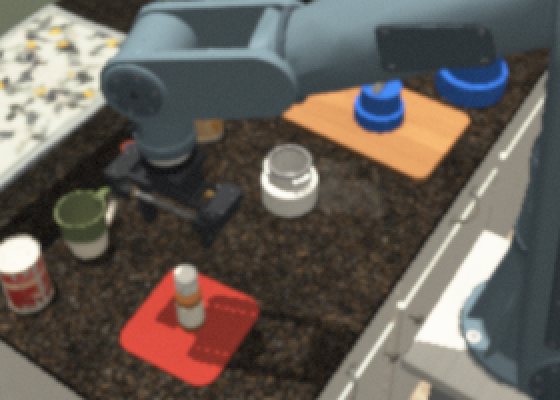

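The bottle stands upright on the trivet at crop (188,298), the tub stands at (290,180), and the lid is on the board at (380,105). The gripper is clear, so I hand the job in.

```bash
python3 -c "
from station import env
print(env.finish_job())"
```

```text
the job is handed in; nothing more can be done
None
```

I handed the job in after about 22 s of the 64 s allowed. The last picture shows the lid flat on the board, the bottle upright on the trivet, the tub standing in place and the gripper clear; the hand-in returned no verdict.

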